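Slide the fitting eggshell panel into the squaring frame

TASK

First take the stone block out of the three-sided wooden frame and lay it flat on the cork mat beside the other stone, letting go of it there. Then, of the three black eggshell panels, slide the one whose length matches the frame's depth into the frame, fully home against the back rail and flush with the ends of the side rails. Keep that panel flat on the table all the way, do not lift it, and leave the other two panels, the other stone and everything else on the table where they are.

Things in the scene. Friction and masses are not known exactly. Their poses are not given: they have to be found in the camera images.
- frame: three pale wooden rails 16 wide, 16 high, fixed to the table, no floor, open towards the robot; inside 122 deep (its x) and 106 wide (its y). Origin: centre of the inside, at table height; x points from the mouth to the back rail: back rail's inner face at x = +61 mm, side rails' ends at x = -61, side rails' inner faces at y = +-53. The fitting panel's origin is here when home.
- panel_a: black lacquered wooden board, 16 thick and 100 wide, pale eggshell pieces on its top face; 102 long. Lies flat on the table. Origin: centre of the underside; x along its 102 mm length, y across its 100 mm width, z up. Turning it by half a turn makes no difference.
- panel_b: black lacquered wooden board, 16 thick and 100 wide, pale eggshell pieces on its top face; 122 long. Lies flat on the table. Origin: centre of the underside; x along its 122 mm length, y across its 100 mm width, z up. Turning it by half a turn makes no difference.
- panel_c: black lacquered wooden board, 16 thick and 100 wide, pale eggshell pieces on its top face; 142 long. Lies flat on the table. Origin: centre of the underside; x along its 142 mm length, y across its 100 mm width, z up. Turning it by half a turn makes no difference.
- stone: dark green-grey polishing stone, a block 90 x 40 x 36 high, 0.2 to 0.45 kg, lying inside the frame at the start. Origin: centre of the underside; x along the 90 mm, y along the 40 mm.
- mat: cork mat fixed on the table, 120 (its x) x 160 (its y) x 3 thick. Origin: centre of the underside. The other stone lies on its +y half; the -y half is free.
- stone_other: the other polishing stone, 85 x 40 x 30 high, lying on the mat; to be left alone. Origin: centre of the underside; x along the 85 mm.
- jar: amber jar with black lid, diameter 64, 72 high; leave alone. Origin: centre of the underside
- cup: terracotta-coloured cup, diameter 64, 70 high; leave alone. Origin: centre of the underside
- bowl: white bowl, diameter 100, 40 high; leave alone. Origin: centre of the underside
- tin: plain metal tin, diameter 56, 70 high; leave alone. Origin: centre of the underside
- brush: brush lying flat, 180 long along its x; leave alone. Origin: underside, mid-length
- spatula: spatula lying flat, 190 long along its x; leave alone. Origin: underside, mid-length
- dish: small blue dish, diameter 90, 25 high; leave alone. Origin: centre of the underside
Not all that is in view belongs to the job. Leave any green or yellow look-alike of the panel_b alone.

How it is judged:
On the way, in this order (a step that is already met when the one before it is completed fails the run):
1. the stone lies on the cork mat, let go (x of stone in the frame of mat between -0.06 and 0.06 m and y of stone in the frame of mat between -0.08 and 0.08 m and z of stone in the frame of mat between -0.002 and 0.008 m and angle between stone's own z axis and vertical below 0.1 rad and linear speed of stone below 0.02 m/s and contact force between stone and the fingers below 0.1 N), for 0.2 s.
2. the fitting panel is home in the frame (x of panel_b in the frame of frame between -0.006 and 0.004 m and y of panel_b in the frame of frame between -0.006 and 0.006 m and angle between the x axis of panel_b and the x axis of frame, either way round below 0.06 rad and height (world z) of panel_b below 0.004 m and angle between panel_b's own z axis and vertical below 0.05 rad and linear speed of panel_b below 0.02 m/s), for 0.2 s.
At the end, for the whole second after the job is handed in: The stone rests flat on the cork mat (its centre over the mat), and the 122 mm panel lies flat and at rest in the frame, its centre from 6 mm short of to 4 mm past the frame's centre along the depth and within 6 mm across, turned less than 0.06 rad (all of step 1 and all of step 2); the robot touches nothing.
It fails at once if the panel that fits is lifted or tipped off the table (height (world z) of panel_b above 0.012 m or angle between panel_b's own z axis and vertical above 0.15 rad).
It fails at once if another panel, the other stone or a bystander is shifted by more than 30 mm (distance of any of panel_a, panel_c, stone_other, jar, cup, bowl, tin, brush, spatula, dish from where it was at the start of the episode above 0.03 m).
It also fails if it takes over 72 s, if anything falls off the work surface, if the arm or the gripper's body presses on something with over 40 N, if the wrist force passes 120 N, or if a joint passes its speed limit or range.

ROBOT

A 7-joint arm with a two-finger parallel gripper is mounted at the origin on the work surface. World frame = base frame: x ahead of the robot, y to its left, z up, the work surface at z = 0. Lengths are in m, angles in rad, forces in N, time in s.
With the tool pointing down it reaches from about 0.4 to 0.75 m from the base axis. Payload 19.5 kg.
Tool frame: the origin (TCP) lies on the centre line of the jaws, within the pads' length; the fingertips stand 11 mm ahead of it and the grasp point (between the pads) lies 8 mm behind it; z points along the fingers, y is the direction in which the jaws open and shut (so a half turn about z gives the same grasp; the last joint's range is limited). The gripper opens to 85 mm and grips with 20 to 120 N. Pads are 22 mm wide; open, the fingers measure 114 mm over their backs; the gripper's body (76 mm by 85 mm) begins 54 mm behind the grasp point. The pads swing forward as they close: fully open they stand 13 mm farther back than shut.
Start: joints at [-0.042, 0.707, -0.028, 1.485, 0.022, 0.951, -0.075], TCP at [0.575, 0, 0.242] pointing down, gripper open.
Joint ranges: [-2.71, 2.71], [-0.32, 2.16], [-1.57, 1.52], [0, 2.45], [-1.46, 4.6], [0, 2.02], [-2.83, 2.83]. Speed limits (rad/s): [1.89, 1.89, 2.57, 2.57, 3.01, 3.01, 3.01].

INTERFACE

Orientations are given as a 3x3 rotation matrix whose columns are the frame's x, y, z axes.
In Python, from bench import r gives the robot as it stands. The module is installed in compiled form; this text tells all that it offers.
- The arm moves only by the shell command python3 -m handwheel 'ROWS'. ROWS is JSON, a list of rows, each an object of numbers: "tx", "ty", "tz": the shift along the tool's x, y, z in mm; "ax", "ay", "az": the turn, a rotation vector about the tool's x, y, z in rad; "fingers": the closure, from 0 (fully open) to 1 (shut). A call has 1 to 10 rows; each row shifts and turns the commanded pose from where the row before left it, along the tool's axes as they then stand; what a row does not reach is not made up. A row lasts 1/12 s, in which the tool goes at most 41.7 mm and 7.16 degrees, less where a joint would pass 70% of its speed; a pose out of reach is approached as far as the arm can. A call with a gripper value outside its range is refused whole. The fingers move at their own pace and stop on an object; the grip force is fixed at half the most. Time passes only in rows, so rows that do not move let the fingers close. It gives the time, the measured TCP pose, the force and the opening at its end, in the units of the state.
- r.get_obs(): the state, without advancing time (a new reading comes with each control period).
- r.camera(name): name is "scene" or "side" or "wrist"; returns a dict with "img" (400x640x3 uint8, red, green, blue), "range_z" (400x640 float32, m along the optical axis (not along the pixel's ray), 0 where there is no reading), "intrinsics" (3x3 intrinsics, pixels), "camera_from_world" (4x4, takes a point from world to camera coordinates). Camera axes: x right, y down, z forward; pixel columns grow to the right and rows downward; lengths in m; the calibration is good to about 2 mm. A picture is of the moment at which its call begins.
- r.sign_off(): hands the job in, once; it reports no verdict.
The state is a dict: "time_s": time; "joint_positions": joint angles; "qd": joint speeds; "effort": joint torques, N m; "tcp_pos": TCP position; "tool_rot": TCP orientation; "contact_force": force on the tool from outside, world axes, zero at the start; "moment": the same for the moment, N m; "finger_gap": opening from 0.0 (shut) to 1.0 (fully open).
Only numpy, scipy, OpenCV 4.12 (cv2) and the standard library are available. Lean on these libraries where they do the work, as an engineer would, in place of code of your own. Each camera call takes 0.05 s, during which the arm holds its last target. There are 200 camera calls.

## Working session

There is one attempt and no reset: what is moved stays moved. The work goes in short steps, Python scripts to look and compute and a shell command to move; the robot and the scene stay as the last step left them, time stands still between calls to the robot, and variables do not carry over. Pictures are saved under pics/ and viewed, about 8 in all and at most 12, crops included, and the job is handed in when it is done.

```bash
mkdir -p pics
cat > h.py <<'E'
import numpy as np,cv2
from bench import r
def cam(n,save=None):
    c=r.camera(n)
    if save: cv2.imwrite('pics/'+save,c['img'][:,:,::-1])
    return c
def ray(c,uv,z):
    K=c['intrinsics'];T=c['camera_from_world'];R=T[:3,:3];t=T[:3,3]
    uv=np.atleast_2d(np.asarray(uv,float))
    d=(np.c_[uv,np.ones(len(uv))]@np.linalg.inv(K).T)@R
    o=-R.T@t
    return o+d*((z-o[2])/d[:,2])[:,None]
def cloud(c):
    Z=c['range_z'];v,u=np.mgrid[:Z.shape[0],:Z.shape[1]]
    P=(np.stack([u,v,np.ones_like(u)],-1)@np.linalg.inv(c['intrinsics']).T)*Z[...,None]
    T=c['camera_from_world']
    W=(P-T[:3,3])@T[:3,:3]; W[Z==0]=np.nan
    return W
E
python3 - <<'E'
from h import *
for n in('scene','side'):
    c=cam(n,n+'0.png');T=c['camera_from_world'];print(n,(-T[:3,:3].T@T[:3,3]).round(3),T[2,:3].round(2))
    np.savez(n+'0.npz',**c)
o=r.get_obs();print(o['time_s'],o['tcp_pos'],o['tool_rot'].round(3) if hasattr(o['tool_rot'],'round') else o['tool_rot'],o['finger_gap'])
E
```

```text
scene [ 1.454 -0.193  0.925] [-0.73  0.14 -0.67]
side [0.04  1.27  1.105] [ 0.26 -0.75 -0.61]
0.1 [5.74783803e-01 1.31234308e-05 2.41891847e-01] [[-0.     1.    -0.001]
 [ 1.     0.    -0.   ]
 [-0.    -0.001 -1.   ]] 1.0005715465385907
```

View pics/scene0.png

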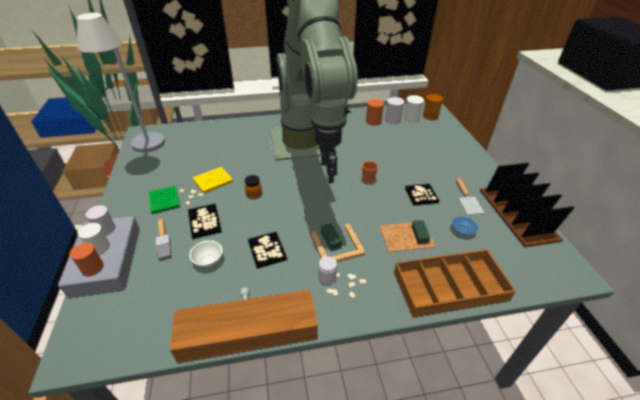

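View pics/side0.png

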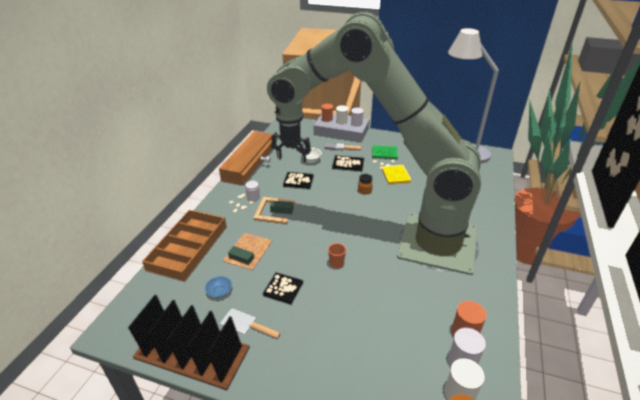

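Scene picture: panels at about (204,221), (267,249) and (422,194), frame at (339,243) with the stone at (331,236), mat at (407,236). I'll measure these with depth and colour.

Run:
```python
from h import *
def rect(P):
    (cx,cy),(w,h),a=cv2.minAreaRect((P[:,:2]*1000).astype(np.float32))
    if w<h: w,h,a=h,w,a+90
    return f'c=({cx:.1f},{cy:.1f}) {w:.1f}x{h:.1f} ang={a%180:.1f} n={len(P)}'
for n,rois in {'scene':dict(p1=(204,221),p2=(267,249),p3=(422,194),frame=(340,243),mat=(407,236)),
          'side':dict(p1=(348,162),p2=(298,180),p3=(283,288),frame=(274,210),mat=(246,250))}.items():
    c=dict(np.load(n+'0.npz'));W=cloud(c);img=c['img'].astype(int);hsv=cv2.cvtColor(c['img'],cv2.COLOR_RGB2HSV)
    print(n)
    for k,(u,v) in rois.items():
        s=np.s_[v-32:v+33,u-36:u+37]
        w=W[s].reshape(-1,3);h=hsv[s].reshape(-1,3).astype(int);
        z=w[:,2]
        if k[0]=='p': 
            dark=(h[:,2]<45)|((h[:,2]>140)&(h[:,0]<30))
            m=(z>.010)&(z<.023)
            lab,_=0,0
            m2=m.reshape(65,73).astype(np.uint8)
            nl,L,st,ce=cv2.connectedComponentsWithStats(m2,connectivity=4)
            l=L[32,36]; mm=(L==l).ravel() if l else m
            print(k,rect(w[mm]),'zmed',np.median(z[mm]).round(4))
        else:
            wood=(h[:,0]<25)&(h[:,1]>80)&(h[:,2]>90)
            rng=(.010,.023) if k=='frame' else (-.003,.009)
            m=wood&(z>rng[0])&(z<rng[1])
            nl,L,st,ce=cv2.connectedComponentsWithStats(m.reshape(65,73).astype(np.uint8))
            l=1+np.argmax(st[1:,4]);print(k,rect(w[(L==l).ravel()]))
            m=(z>.027)&(z<.045)&(h[:,2]<110)
            nl,L,st,ce=cv2.connectedComponentsWithStats(m.reshape(65,73).astype(np.uint8))
            for l in range(1,nl):
                if st[l,4]>40:print('  dark high',rect(w[(L==l).ravel()]),np.median(z[(L==l).ravel()]).round(4))
c=dict(np.load('scene0.npz'));i=c['img'][:,:,::-1]
cv2.imwrite('pics/crop1.png',cv2.resize(i[170:280,170:460],None,fx=2.7,fy=2.7,interpolation=cv2.INTER_CUBIC))
```

```text
scene
p1 c=(460.2,-409.8) 149.9x99.9 ang=9.2 n=852 zmed 0.0158
p2 c=(632.2,-205.1) 129.5x100.2 ang=10.2 n=925 zmed 0.0158
p3 c=(460.7,395.5) 108.6x102.7 ang=177.7 n=501 zmed 0.016
frame c=(646.3,41.6) 140.4x103.7 ang=8.0 n=292
  dark high c=(624.7,8.4) 93.0x40.6 ang=10.3 n=274 0.0354
mat c=(650.9,266.7) 162.8x127.1 ang=87.6 n=948
  dark high c=(657.9,308.8) 84.5x39.1 ang=172.9 n=215 0.0326
  dark high c=(802.2,286.0) 67.8x23.5 ang=88.7 n=81 0.0352
  dark high c=(793.8,217.2) 65.9x25.0 ang=70.3 n=78 0.0368
side
p1 c=(458.1,-409.1) 141.8x114.4 ang=8.4 n=348 zmed 0.0147
p2 c=(630.5,-204.8) 123.2x111.2 ang=10.7 n=355 zmed 0.0144
p3 c=(459.3,395.3) 105.2x103.9 ang=87.8 n=726 zmed 0.0142
frame c=(647.7,26.2) 141.2x137.0 ang=96.6 n=220
  dark high c=(621.7,9.3) 88.0x49.0 ang=9.6 n=154 0.0335
mat c=(653.0,265.0) 165.0x122.4 ang=88.8 n=661
  dark high c=(788.2,234.8) 107.2x8.0 ang=90.0 n=54 0.036
  dark high c=(654.2,312.8) 84.4x40.4 ang=176.2 n=160 0.031
```

View pics/crop1.png

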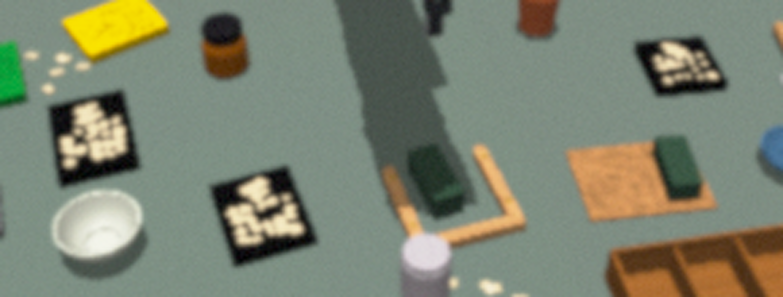

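Lengths give panel_b as p2 (about 122, at (632,-205), yaw about 10°). Next: go over the stone, turn the jaws across it, and look from near.

```bash
python3 -m handwheel '[{"ty":24,"tx":5,"tz":20,"az":0.116},{"az":0.116},{"az":0.116},{"az":0.116},{"az":0.116},{"az":0.116},{"az":0.116},{"az":0.116},{"az":0.116},{"az":0.116}]'; python3 -m handwheel '[{"az":0.116},{"az":0.12},{"fingers":0},{}]'
python3 - <<'E'
from h import *
c=cam('wrist','w1.png');np.savez('w1.npz',**c);T=c['camera_from_world'];print((-T[:3,:3].T@T[:3,3]).round(3),T[2,:3].round(2))
o=r.get_obs();print(o['tcp_pos'],np.round(o['tool_rot'],3),o['joint_positions'])
s=dict(np.load('scene0.npz'))
for k,(u,v,z) in dict(jar=(253,180,.072),cup=(370,166,.07),bowl=(206,248,.04),tin=(327,262,.07),dish=(464,224,.025),brush1=(162,225,.01),brush2=(164,250,.01)).items(): print(k,ray(s,(u,v),z).round(3))
E
```

```text
[0.575 0.081 0.374] [-0.   -0.31 -0.95]
[ 5.74810728e-01 -1.30809186e-05  2.41962989e-01] [[ 0.     1.    -0.001]
 [ 1.    -0.    -0.   ]
 [-0.    -0.001 -1.   ]] [-0.04169615  0.70691753 -0.02758666  1.48487696  0.02199418  0.95091906
 -0.07548941]
jar [[ 0.344 -0.227  0.072]]
cup [[0.332 0.224 0.07 ]]
bowl [[ 0.623 -0.391  0.04 ]]
tin [[ 0.77  -0.035  0.07 ]]
dish [[0.654 0.469 0.025]]
brush1 [[ 0.461 -0.551  0.01 ]]
brush2 [[ 0.58 -0.53  0.01]]schema error: expected keys tx, ty, tz, ax, ay, az, fingers
schema error: expected keys tx, ty, tz, ax, ay, az, fingers
```

View pics/w1.png

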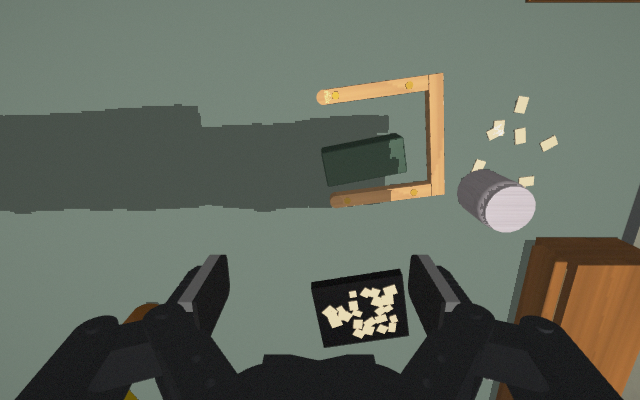

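Every key is required in a row. The wrist picture shows the frame's rails (318–444, 72–207), the stone (322–406, 133–186) and panel_b (312–408, 268–347) all in full, so I'll refine from it.

```bash
cat >> h.py <<'E'
def comp(m,area=60):
    n,L,st,ce=cv2.connectedComponentsWithStats(m.astype(np.uint8))
    return [L==l for l in sorted(range(1,n),key=lambda l:-st[l,4]) if st[l,4]>area]
def rectpts(P):
    (cx,cy),(w,h),a=cv2.minAreaRect((P[:,:2]*1000).astype(np.float32))
    if w<h: w,h,a=h,w,a+90
    return np.round([cx,cy,w,h,(a+45)%180-45],1)
E
python3 - <<'E'
from h import *
c=dict(np.load('w1.npz'));W=cloud(c);Z=W[...,2];hsv=cv2.cvtColor(c['img'],cv2.COLOR_RGB2HSV).astype(int)
H,S,V=hsv[...,0],hsv[...,1],hsv[...,2]
box=np.zeros(Z.shape,bool);box[60:220,300:450]=1
wood=box&(H<25)&(S>70)&(Z>.011)&(Z<.022)
ms=comp(wood);print([m.sum() for m in ms])
m=np.any(ms,0);P=W[m];print('frame',rectpts(P))
th=np.radians(rectpts(P)[4]);
for m2 in comp(box&(Z>.03)&(Z<.042)): print('stone',rectpts(W[m2]),np.median(Z[m2]))
b2=np.zeros(Z.shape,bool);b2[260:355,305:415]=1
for m2 in comp(b2&(Z>.01)&(Z<.022)): print('panel',rectpts(W[m2]))
# in-frame coords
for a in (th-np.pi/2,th):
    u=np.array([np.cos(a),np.sin(a)]);v=np.array([-u[1],u[0]])
    if abs(a)<.6:
        X=P[:,:2]@u;Y=P[:,:2]@v
        print(np.degrees(a),X.min(),X.max(),Y.min(),Y.max())
        ctr=u*(X.max()-.077)+v*(Y.min()+Y.max())/2;print('origin',ctr.round(4))
E
```

```text
[np.int64(4891)]
frame [648.5  23.8 138.1 137.9   7.7]
stone [624.8   8.   89.9  40.6  11.3] 0.03668618320406214
panel [ 632.5 -205.9  122.2  102.3   10. ]
7.699999999999999 0.576814673756172 0.7148399431702759 -0.1322170739484937 0.0057170339637783365
origin [0.6406 0.0228]
```

```bash
python3 -m handwheel '[{"tx":4,"ty":25,"tz":30,"ax":0,"ay":0,"az":0,"fingers":0.38},{"tx":4,"ty":25,"tz":30,"ax":0,"ay":0,"az":0,"fingers":0.38},{"tx":0,"ty":0,"tz":0,"ax":0,"ay":0,"az":0.1145,"fingers":0.38},{"tx":0,"ty":0,"tz":0,"ax":0,"ay":0,"az":0.1145,"fingers":0.38},{"tx":0,"ty":0,"tz":0,"ax":0,"ay":0,"az":0.1145,"fingers":0.38},{"tx":0,"ty":0,"tz":0,"ax":0,"ay":0,"az":0.1145,"fingers":0.38},{"tx":0,"ty":0,"tz":0,"ax":0,"ay":0,"az":0.1145,"fingers":0.38},{"tx":0,"ty":0,"tz":0,"ax":0,"ay":0,"az":0.1145,"fingers":0.38},{"tx":0,"ty":0,"tz":0,"ax":0,"ay":0,"az":0.1145,"fingers":0.38},{"tx":0,"ty":0,"tz":0,"ax":0,"ay":0,"az":0.1145,"fingers":0.38}]'
python3 -m handwheel '[{"tx":0,"ty":0,"tz":0,"ax":0,"ay":0,"az":0.1145,"fingers":0.38},{"tx":0,"ty":0,"tz":0,"ax":0,"ay":0,"az":0.1145,"fingers":0.38},{"tx":0,"ty":0,"tz":0,"ax":0,"ay":0,"az":0.1145,"fingers":0.38},{"tx":0,"ty":0,"tz":0,"ax":0,"ay":0,"az":0.1145,"fingers":0.38},{"tx":0,"ty":0,"tz":30,"ax":0,"ay":0,"az":0,"fingers":0.38},{"tx":0,"ty":0,"tz":30,"ax":0,"ay":0,"az":0,"fingers":0.38},{"tx":0,"ty":0,"tz":0,"ax":0,"ay":0,"az":0,"fingers":0.38}]'
python3 - <<'E'
from h import *
c=cam('wrist','w2.png');o=r.get_obs();print(o['joint_positions'])
R=np.array(o['tool_rot']);print('yaw x',np.degrees(np.arctan2(R[1,0],R[0,0])),'d to stone in tool',R.T@(np.array([.6248,.008,.026])-o['tcp_pos'])*1000)
W=cloud(c);Z=W[...,2]
for m in comp((Z>.03)&(Z<.042)): print(rectpts(W[m]),m.sum())
E
```

```text
time_s: 0.98
tcp_pos: [0.6249, 0.0081, 0.1821]
tool_rot: [[0.797, 0.605, -0.0], [0.605, -0.797, 0.0], [-0.0, -0.0, -1.0]]
contact_force: [-0.4, 0.6, 0.3]
finger_gap: 0.619
time_s: 1.57
tcp_pos: [0.6227, 0.0084, 0.1175]
tool_rot: [[0.981, 0.196, -0.007], [0.196, -0.981, 0.0], [-0.007, -0.002, -1.0]]
contact_force: [-0.7, -0.1, -0.9]
finger_gap: 0.618
[-0.21436897  0.96185184  0.33493442  1.42545184 -0.37688887  0.82229427
 -1.12744448]
yaw x 11.278916029245092 d to stone in tool [ 1.38264775  0.40014068 94.45331181]
[624.9   8.4  90.1  40.1  11.3] 6443
[750.8 -26.8  41.5   9.5  71.5] 381
```

View pics/w2.png

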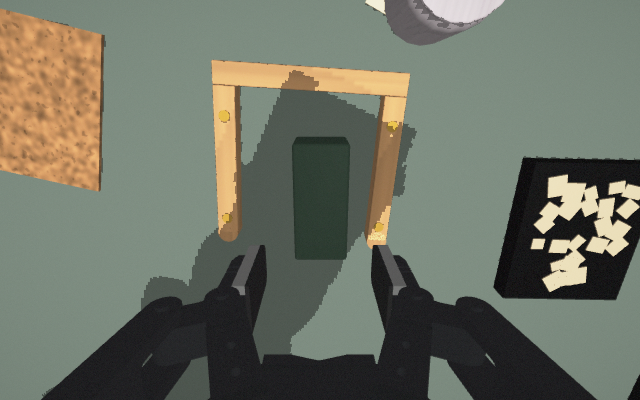

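Wrist view: the stone (292–350, 137–260) is centred between the pads, and both fingers stay inside or above the rails. Descend and grip.

```bash
python3 -m handwheel '[{"tx":1,"ty":0,"tz":25,"ax":0,"ay":0,"az":0,"fingers":0.38},{"tx":0,"ty":0,"tz":25,"ax":0,"ay":0,"az":0,"fingers":0.38},{"tx":0,"ty":0,"tz":23,"ax":0,"ay":0,"az":0,"fingers":0.38},{"tx":0,"ty":0,"tz":12,"ax":0,"ay":0,"az":0,"fingers":0.38},{"tx":0,"ty":0,"tz":7,"ax":0,"ay":0,"az":0,"fingers":0.38},{"tx":0,"ty":0,"tz":0,"ax":0,"ay":0,"az":0,"fingers":0.38}]'
python3 -m handwheel '[{"tx":0,"ty":0,"tz":0,"ax":0,"ay":0,"az":0,"fingers":1},{"tx":0,"ty":0,"tz":0,"ax":0,"ay":0,"az":0,"fingers":1},{"tx":0,"ty":0,"tz":0,"ax":0,"ay":0,"az":0,"fingers":1},{"tx":0,"ty":0,"tz":0,"ax":0,"ay":0,"az":0,"fingers":1},{"tx":0,"ty":0,"tz":0,"ax":0,"ay":0,"az":0,"fingers":1},{"tx":0,"ty":0,"tz":0,"ax":0,"ay":0,"az":0,"fingers":1}]'
python3 -m handwheel '[{"tx":0,"ty":0,"tz":-10,"ax":0,"ay":0,"az":0,"fingers":1},{"tx":0,"ty":0,"tz":-20,"ax":0,"ay":0,"az":0,"fingers":1},{"tx":0,"ty":0,"tz":-25,"ax":0,"ay":0,"az":0,"fingers":1},{"tx":0,"ty":0,"tz":-25,"ax":0,"ay":0,"az":0,"fingers":1},{"tx":0,"ty":0,"tz":0,"ax":0,"ay":0,"az":0,"fingers":1}]'
```

```text
time_s: 2.12
tcp_pos: [0.6261, 0.0081, 0.0304]
tool_rot: [[0.981, 0.196, -0.0], [0.196, -0.981, -0.0], [-0.0, -0.0, -1.0]]
contact_force: [-0.7, -0.4, -0.2]
finger_gap: 0.624
time_s: 2.62
tcp_pos: [0.6267, 0.0081, 0.032]
tool_rot: [[0.981, 0.196, 0.002], [0.196, -0.981, -0.0], [0.002, 0.0, -1.0]]
contact_force: [-2.3, -0.3, 7.9]
finger_gap: 0.448
time_s: 3.03
tcp_pos: [0.6279, 0.008, 0.116]
tool_rot: [[0.981, 0.195, 0.007], [0.195, -0.981, -0.0], [0.006, 0.001, -1.0]]
contact_force: [1.2, -0.1, -2.3]
finger_gap: 0.454
```

The force shows about 0.23 kg of stone held. Move over the mat's free half.

```bash
python3 -m handwheel '[{"tx":4,"ty":-13,"tz":0,"ax":0,"ay":0,"az":0,"fingers":1},{"tx":8,"ty":-26,"tz":0,"ax":0,"ay":0,"az":0,"fingers":1},{"tx":8,"ty":-26,"tz":0,"ax":0,"ay":0,"az":0,"fingers":1},{"tx":8,"ty":-26,"tz":0,"ax":0,"ay":0,"az":0,"fingers":1},{"tx":8,"ty":-26,"tz":0,"ax":0,"ay":0,"az":0,"fingers":1},{"tx":8,"ty":-26,"tz":0,"ax":0,"ay":0,"az":0,"fingers":1},{"tx":8,"ty":-26,"tz":0,"ax":0,"ay":0,"az":0,"fingers":1},{"tx":8,"ty":-26,"tz":0,"ax":0,"ay":0,"az":0,"fingers":1},{"tx":6,"ty":-14,"tz":0,"ax":0,"ay":0,"az":0.116,"fingers":1},{"tx":0,"ty":0,"tz":0,"ax":0,"ay":0,"az":0.116,"fingers":1}]'
python3 -m handwheel '[{"tx":0,"ty":0,"tz":0,"ax":0,"ay":0,"az":0,"fingers":1},{"tx":0,"ty":0,"tz":0,"ax":0,"ay":0,"az":0,"fingers":1},{"tx":0,"ty":0,"tz":0,"ax":0,"ay":0,"az":0,"fingers":1}]'
python3 - <<'E'
from h import *
c=cam('wrist','w3.png');o=r.get_obs();print(o['tcp_pos'],o['contact_force'])
W=cloud(c);Z=W[...,2];hsv=cv2.cvtColor(c['img'],cv2.COLOR_RGB2HSV).astype(int)
wood=(hsv[...,0]<25)&(hsv[...,1]>70)&(Z<.01)
for m in comp(wood,1500): print('mat',rectpts(W[m]),m.sum())
for m in comp((Z>.028)&(Z<.04),500): print('other',rectpts(W[m]),m.sum())
g=(Z>.07)&(Z<.16)&(hsv[...,0]>40)&(hsv[...,0]<95)&(hsv[...,1]>60)
for m in comp(g,300): print('held',rectpts(W[m]),m.sum(),np.percentile(Z[m],[5,50,95]).round(4))
E
```

```text
time_s: 3.87
tcp_pos: [0.6491, 0.231, 0.11]
tool_rot: [[0.999, -0.036, -0.001], [-0.036, -0.999, 0.002], [-0.001, -0.002, -1.0]]
contact_force: [-0.5, -0.1, -4.1]
finger_gap: 0.45
time_s: 4.12
tcp_pos: [0.6497, 0.2255, 0.1104]
tool_rot: [[0.999, -0.032, -0.0], [-0.032, -0.999, -0.0], [-0.0, 0.0, -1.0]]
contact_force: [-0.3, -0.7, -3.3]
finger_gap: 0.448
[0.64984834 0.22547176 0.11048678] [-0.29076978 -0.53218542 -3.08776532]
mat [651.5 266.4 163.4 122.4  87.7] 12354
other [656.7 310.1  85.1  40.5  -6.4] 6473
held [648.7 226.6  89.3  39.2  -1.8] 8784 [0.1137 0.1149 0.1159]
```

View pics/w3.png

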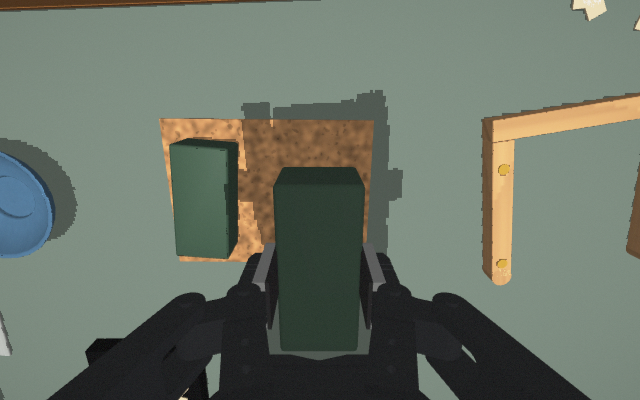

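Held stone is level, top at 0.115, centred at (649,227), over the free half of the mat (245–375, 118–265). Lower 75 mm, release, retreat.

```bash
python3 -m handwheel '[{"tx":0,"ty":0,"tz":20,"ax":0,"ay":0,"az":0,"fingers":1},{"tx":0,"ty":0,"tz":25,"ax":0,"ay":0,"az":0,"fingers":1},{"tx":0,"ty":0,"tz":15,"ax":0,"ay":0,"az":0,"fingers":1},{"tx":0,"ty":0,"tz":9,"ax":0,"ay":0,"az":0,"fingers":1},{"tx":0,"ty":0,"tz":5,"ax":0,"ay":0,"az":0,"fingers":1},{"tx":0,"ty":0,"tz":1,"ax":0,"ay":0,"az":0,"fingers":1},{"tx":0,"ty":0,"tz":0,"ax":0,"ay":0,"az":0,"fingers":1},{"tx":0,"ty":0,"tz":0,"ax":0,"ay":0,"az":0,"fingers":1}]'
python3 -m handwheel '[{"tx":0,"ty":0,"tz":0,"ax":0,"ay":0,"az":0,"fingers":0.35},{"tx":0,"ty":0,"tz":0,"ax":0,"ay":0,"az":0,"fingers":0.35},{"tx":0,"ty":0,"tz":0,"ax":0,"ay":0,"az":0,"fingers":0.35},{"tx":0,"ty":0,"tz":0,"ax":0,"ay":0,"az":0,"fingers":0.35}]'
python3 -m handwheel '[{"tx":0,"ty":0,"tz":-15,"ax":0,"ay":0,"az":0,"fingers":0.35},{"tx":0,"ty":0,"tz":-30,"ax":0,"ay":0,"az":0,"fingers":0.35},{"tx":0,"ty":0,"tz":-30,"ax":0,"ay":0,"az":0,"fingers":0.35},{"tx":0,"ty":0,"tz":-30,"ax":0,"ay":0,"az":0,"fingers":0.35},{"tx":0,"ty":0,"tz":0,"ax":0,"ay":0,"az":0,"fingers":0.35}]'
python3 - <<'E'
from h import *
c=cam('wrist','w4.png')
W=cloud(c);Z=W[...,2]
for m in comp((Z>.028)&(Z<.046),500): print(rectpts(W[m]),m.sum(),np.percentile(Z[m],[5,50,95]).round(4))
E
```

```text
time_s: 4.83
tcp_pos: [0.6502, 0.2261, 0.0361]
tool_rot: [[0.999, -0.035, 0.001], [-0.035, -0.999, 0.0], [0.001, -0.0, -1.0]]
contact_force: [0.4, 0.3, -2.8]
finger_gap: 0.45
time_s: 5.17
tcp_pos: [0.65, 0.2261, 0.0356]
tool_rot: [[0.999, -0.035, 0.0], [-0.035, -0.999, 0.0], [0.0, -0.0, -1.0]]
contact_force: [-0.3, 0.3, 0.4]
finger_gap: 0.647
time_s: 5.58
tcp_pos: [0.652, 0.2263, 0.1474]
tool_rot: [[0.999, -0.035, 0.008], [-0.035, -0.999, 0.002], [0.008, -0.002, -1.0]]
contact_force: [0.8, 0.2, 0.7]
finger_gap: 0.648
[648.9 227.   89.   40.   -2. ] 5159 [0.0383 0.0396 0.0407]
[656.7 310.3  85.   40.6  -6.4] 4805 [0.0321 0.0335 0.0346]
[789.9 311.2 279.4   1.2  90. ] 2810 [0.0289 0.0373 0.0451]
```

Stone rests on the mat at (649,227), top at 0.0396. Now to the far edge of panel_b, to pull it back towards the robot with both fingers.

```bash
python3 -m handwheel '[{"tx":0,"ty":15,"tz":0,"ax":0,"ay":0,"az":0,"fingers":0.42},{"tx":0,"ty":30,"tz":0,"ax":0,"ay":0,"az":0,"fingers":0.42},{"tx":0,"ty":38,"tz":0,"ax":0,"ay":0,"az":0,"fingers":0.42},{"tx":0,"ty":38,"tz":0,"ax":0,"ay":0,"az":0,"fingers":0.42},{"tx":0,"ty":38,"tz":0,"ax":0,"ay":0,"az":0,"fingers":0.42},{"tx":0,"ty":38,"tz":0,"ax":0,"ay":0,"az":0,"fingers":0.42},{"tx":0,"ty":38,"tz":0,"ax":0,"ay":0,"az":0,"fingers":0.42},{"tx":0,"ty":38,"tz":0,"ax":0,"ay":0,"az":0,"fingers":0.42},{"tx":0,"ty":38,"tz":0,"ax":0,"ay":0,"az":0,"fingers":0.42},{"tx":0,"ty":38,"tz":0,"ax":0,"ay":0,"az":0,"fingers":0.42}]'
python3 -m handwheel '[{"tx":15,"ty":32,"tz":0,"ax":0,"ay":0,"az":0,"fingers":0.42},{"tx":20,"ty":32,"tz":0,"ax":0,"ay":0,"az":0,"fingers":0.42},{"tx":20,"ty":0,"tz":0,"ax":0,"ay":0,"az":-0.085,"fingers":0.42},{"tx":15,"ty":0,"tz":0,"ax":0,"ay":0,"az":-0.085,"fingers":0.42},{"tx":0,"ty":0,"tz":0,"ax":0,"ay":0,"az":0,"fingers":0.42},{"tx":0,"ty":0,"tz":0,"ax":0,"ay":0,"az":0,"fingers":0.42}]'
python3 - <<'E'
from h import *
c=cam('wrist','w5.png');o=r.get_obs();R=np.array(o['tool_rot']);p=np.array(o['tcp_pos'])
W=cloud(c);Z=W[...,2];print(o['tcp_pos'],o['joint_positions'])
for m in comp((Z>.011)&(Z<.022),500)[:3]: print(rectpts(W[m]),m.sum())
L=(W-p)@R
for m in comp((L[...,2]>-30e-3)&(L[...,2]<.03)&(abs(L[...,1])<.07)&(abs(L[...,0])<.04),80): print('finger min/max xyz',np.nanpercentile(L[m],[1,99],axis=0).round(4),m.sum())
E
```

```text
time_s: 6.47
tcp_pos: [0.6371, -0.1245, 0.1406]
tool_rot: [[0.999, -0.035, -0.0], [-0.035, -0.999, 0.0], [-0.0, -0.0, -1.0]]
contact_force: [0.4, -0.8, 0.7]
finger_gap: 0.579
time_s: 6.97
tcp_pos: [0.705, -0.1879, 0.1397]
tool_rot: [[0.991, 0.134, -0.001], [0.134, -0.991, 0.0], [-0.001, -0.0, -1.0]]
contact_force: [-0.4, 0.0, -0.8]
finger_gap: 0.579
[ 0.70472897 -0.18787305  0.14009989] [ 0.10960497  1.11726395  0.35838844  0.89056629 -0.34734277  1.18296618
 -1.02905922]
[ 632.7 -205.5  123.5  100.4    9.9] 11830
[648.7  23.9 140.3 138.   97.7] 7528
[ 558.5 -526.4  108.7   37.7   21. ] 2448
finger min/max xyz [[-0.0102 -0.0389 -0.0299]
 [ 0.0119 -0.0254  0.0056]] 1901
finger min/max xyz [[-0.0101  0.0236 -0.0299]
 [ 0.0119  0.0371  0.0059]] 1889
```

View pics/w5.png

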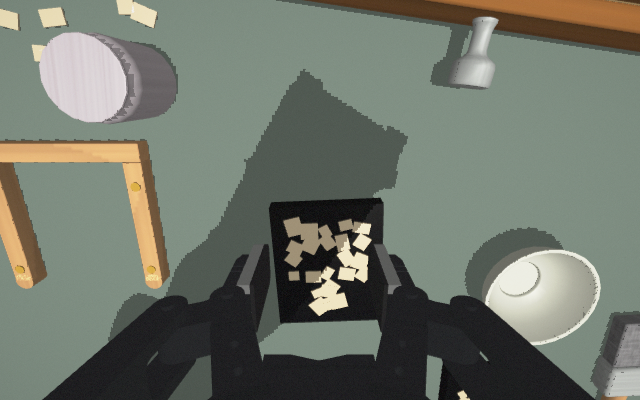

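Wrist view: panel_b (270–383, 199–322) lies under the hand, bowl well to the right, tin to the left. Fingertips measure 6 mm ahead of the TCP at this opening. Descend behind the far edge.

```bash
python3 -m handwheel '[{"tx":6,"ty":5,"tz":15,"ax":0,"ay":0,"az":0,"fingers":0.42},{"tx":0,"ty":0,"tz":30,"ax":0,"ay":0,"az":0,"fingers":0.42},{"tx":0,"ty":0,"tz":30,"ax":0,"ay":0,"az":0,"fingers":0.42},{"tx":0,"ty":0,"tz":23,"ax":0,"ay":0,"az":0,"fingers":0.42},{"tx":0,"ty":0,"tz":0,"ax":0,"ay":0,"az":0,"fingers":0.42},{"tx":0,"ty":0,"tz":0,"ax":0,"ay":0,"az":0,"fingers":0.42}]'
```

```text
time_s: 7.52
tcp_pos: [0.7113, -0.1919, 0.0426]
tool_rot: [[0.991, 0.134, -0.001], [0.134, -0.991, -0.0], [-0.001, -0.0, -1.0]]
contact_force: [-0.6, 0.1, 1.4]
finger_gap: 0.582
```

```bash
python3 -m handwheel '[{"tx":0,"ty":0,"tz":20,"ax":0,"ay":0,"az":0,"fingers":0.42},{"tx":0,"ty":0,"tz":12,"ax":0,"ay":0,"az":0,"fingers":0.42},{"tx":0,"ty":0,"tz":0,"ax":0,"ay":0,"az":0,"fingers":0.42},{"tx":-3,"ty":0,"tz":0,"ax":0,"ay":0,"az":0,"fingers":0.42},{"tx":-5,"ty":0,"tz":0,"ax":0,"ay":0,"az":0,"fingers":0.42},{"tx":-6,"ty":0,"tz":0,"ax":0,"ay":0,"az":0,"fingers":0.42},{"tx":-6,"ty":0,"tz":0,"ax":0,"ay":0,"az":0,"fingers":0.42},{"tx":-6,"ty":0,"tz":0,"ax":0,"ay":0,"az":0,"fingers":0.42},{"tx":0,"ty":0,"tz":0,"ax":0,"ay":0,"az":0,"fingers":0.42}]'
python3 - <<'E'
from h import *
c=cam('scene');W=cloud(c);Z=W[...,2]
m=(Z>.011)&(Z<.021)&(W[...,0]>.45)&(W[...,0]<.72)&(W[...,1]>-.29)&(W[...,1]<-.11)
for k in comp(m,100): print(rectpts(W[k]),k.sum())
E
```

```text
time_s: 8.27
tcp_pos: [0.6858, -0.196, 0.0121]
tool_rot: [[0.991, 0.134, 0.001], [0.134, -0.991, -0.001], [0.001, 0.001, -1.0]]
contact_force: [0.1, -1.0, 0.2]
finger_gap: 0.58
[ 660.3 -191.5   51.    38.6   79.7] 108
```

```bash
python3 -m handwheel '[{"tx":-4,"ty":0,"tz":0,"ax":0,"ay":0,"az":0,"fingers":0.42},{"tx":-6,"ty":0,"tz":0,"ax":0,"ay":0,"az":0,"fingers":0.42},{"tx":-6,"ty":0,"tz":0,"ax":0,"ay":0,"az":0,"fingers":0.42},{"tx":-6,"ty":0,"tz":0,"ax":0,"ay":0,"az":0,"fingers":0.42},{"tx":-6,"ty":0,"tz":0,"ax":0,"ay":0,"az":0,"fingers":0.42},{"tx":-6,"ty":0,"tz":0,"ax":0,"ay":0,"az":0,"fingers":0.42}]'
python3 - <<'E'
from h import *
c=cam('side');W=cloud(c);Z=W[...,2]
m=(Z>.010)&(Z<.023)&(W[...,0]>.4)&(W[...,0]<.72)&(W[...,1]>-.29)&(W[...,1]<-.11)
for k in comp(m,60): print(rectpts(W[k]),k.sum())
print(r.get_obs()['tcp_pos'])
E
```

```text
time_s: 8.82
tcp_pos: [0.6526, -0.2001, 0.0109]
tool_rot: [[0.991, 0.135, 0.001], [0.135, -0.991, -0.0], [0.001, 0.0, -1.0]]
contact_force: [1.6, -0.2, -0.5]
finger_gap: 0.581
[ 588.8 -207.4  140.7  111.3    8. ] 369
[ 0.65153697 -0.20052021  0.01082798]
```

```bash
python3 -m handwheel '[{"tx":-5,"ty":0,"tz":0,"ax":0,"ay":0,"az":0,"fingers":0.42},{"tx":-6,"ty":0,"tz":0,"ax":0,"ay":0,"az":0,"fingers":0.42},{"tx":-6,"ty":0,"tz":0,"ax":0,"ay":0,"az":0,"fingers":0.42},{"tx":-6,"ty":0,"tz":0,"ax":0,"ay":0,"az":0,"fingers":0.42},{"tx":-6,"ty":0,"tz":0,"ax":0,"ay":0,"az":0,"fingers":0.42},{"tx":-6,"ty":0,"tz":0,"ax":0,"ay":0,"az":0,"fingers":0.42},{"tx":-6,"ty":0,"tz":0,"ax":0,"ay":0,"az":0,"fingers":0.42},{"tx":-4,"ty":0,"tz":0,"ax":0,"ay":0,"az":0,"fingers":0.42},{"tx":0,"ty":0,"tz":0,"ax":0,"ay":0,"az":0,"fingers":0.42}]'
python3 -m handwheel '[{"tx":8,"ty":0,"tz":0,"ax":0,"ay":0,"az":0,"fingers":0.42},{"tx":0,"ty":0,"tz":-30,"ax":0,"ay":0,"az":0,"fingers":0.42},{"tx":-10,"ty":20,"tz":-35,"ax":0,"ay":0,"az":0,"fingers":0.42},{"tx":-30,"ty":20,"tz":-20,"ax":0,"ay":0,"az":0,"fingers":0.42},{"tx":-30,"ty":20,"tz":-20,"ax":0,"ay":0,"az":0,"fingers":0.42},{"tx":-20,"ty":20,"tz":0,"ax":0,"ay":0,"az":0,"fingers":0.42},{"tx":0,"ty":0,"tz":0,"ax":0,"ay":0,"az":0,"fingers":0.42},{"tx":0,"ty":0,"tz":0,"ax":0,"ay":0,"az":0,"fingers":0.42}]'
cat > chk.py <<'E'
from h import *
import sys
c=cam('wrist',sys.argv[1]);o=r.get_obs();R=np.array(o['tool_rot']);p=np.array(o['tcp_pos'])
W=cloud(c);Z=W[...,2];a=np.radians(7.7);O=np.array([640.6,22.8]);F=np.array([[np.cos(a),-np.sin(a)],[np.sin(a),np.cos(a)]])
print('tcp in frame',((p[:2]*1000-O)@F).round(1),'yaw',np.degrees(np.arctan2(R[1,0],R[0,0])).round(2),o['joint_positions'].round(2))
for m in comp((Z>.011)&(Z<.022),800)[:4]: q=rectpts(W[m]);print(q,m.sum(),'in frame',((q[:2]-O)@F).round(1),q[4]-7.7)
E
python3 chk.py w6.png
```

```text
time_s: 9.62
tcp_pos: [0.6069, -0.2064, 0.0103]
tool_rot: [[0.991, 0.134, -0.001], [0.134, -0.991, 0.0], [-0.001, -0.0, -1.0]]
contact_force: [0.2, -0.5, 1.1]
finger_gap: 0.576
time_s: 10.28
tcp_pos: [0.5364, -0.2977, 0.1155]
tool_rot: [[0.991, 0.132, -0.0], [0.132, -0.991, -0.0], [-0.0, 0.0, -1.0]]
contact_force: [0.1, 1.2, -0.5]
finger_gap: 0.579
tcp in frame [-145.1 -302.4] yaw 7.69 [ 0.32  0.95  0.28  1.48 -0.33  0.77 -0.71]
[ 534.8 -216.4  122.9  100.9    7.6] 19653 in frame [-136.9 -222.9] -0.10000000000000053
[ 489.6 -406.1  101.3   83.9   99. ] 7979 in frame [-207.1 -404.8] 91.3
[ 525.5 -540.8  179.8   40.9   18.8] 7358 in frame [-189.6 -543.1] 11.100000000000001
[ 639.7 -393.1   76.1   75.9   83.3] 6216 in frame [ -56.6 -412. ] 75.6
```

View pics/w6.png

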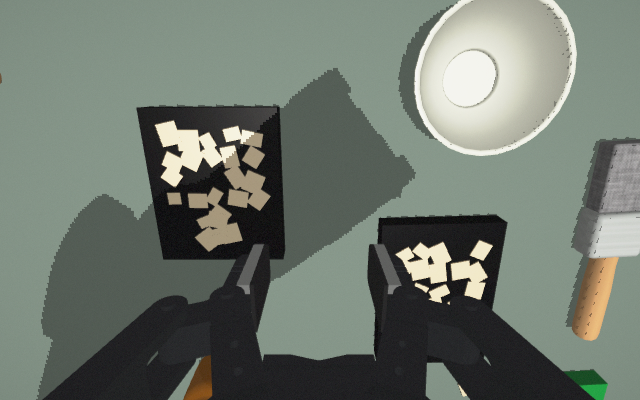

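Wrist view: panel_b (137–284, 107–258) is square to the frame and clear of panel_c and the bowl. Turn the tool 90° and set it down on panel_b's -y side.

```bash
python3 -m handwheel '[{"tx":0,"ty":0,"tz":0,"ax":0,"ay":0,"az":-0.1208,"fingers":0.42},{"tx":0,"ty":0,"tz":0,"ax":0,"ay":0,"az":-0.1208,"fingers":0.42},{"tx":0,"ty":0,"tz":0,"ax":0,"ay":0,"az":-0.1208,"fingers":0.42},{"tx":0,"ty":0,"tz":0,"ax":0,"ay":0,"az":-0.1208,"fingers":0.42},{"tx":0,"ty":0,"tz":0,"ax":0,"ay":0,"az":-0.1208,"fingers":0.42},{"tx":0,"ty":0,"tz":0,"ax":0,"ay":0,"az":-0.1208,"fingers":0.42},{"tx":0,"ty":0,"tz":0,"ax":0,"ay":0,"az":-0.1208,"fingers":0.42},{"tx":0,"ty":0,"tz":0,"ax":0,"ay":0,"az":-0.1208,"fingers":0.42},{"tx":0,"ty":0,"tz":0,"ax":0,"ay":0,"az":-0.1208,"fingers":0.42},{"tx":0,"ty":0,"tz":0,"ax":0,"ay":0,"az":-0.1208,"fingers":0.42}]'
python3 -m handwheel '[{"tx":0,"ty":0,"tz":0,"ax":0,"ay":0,"az":-0.1208,"fingers":0.42},{"tx":0,"ty":0,"tz":0,"ax":0,"ay":0,"az":-0.1208,"fingers":0.42},{"tx":0,"ty":0,"tz":0,"ax":0,"ay":0,"az":-0.1208,"fingers":0.42},{"tx":6,"ty":8,"tz":25,"ax":0,"ay":0,"az":0,"fingers":0.42},{"tx":0,"ty":0,"tz":30,"ax":0,"ay":0,"az":0,"fingers":0.42},{"tx":0,"ty":0,"tz":0,"ax":0,"ay":0,"az":0,"fingers":0.42},{"tx":0,"ty":0,"tz":0,"ax":0,"ay":0,"az":0,"fingers":0.42}]'; python3 chk.py w7.png
```

```text
time_s: 11.17
tcp_pos: [0.5379, -0.2952, 0.1147]
tool_rot: [[0.219, 0.976, -0.001], [0.976, -0.219, 0.001], [0.001, -0.001, -1.0]]
contact_force: [-0.3, 0.3, -0.1]
finger_gap: 0.577
time_s: 11.75
tcp_pos: [0.5442, -0.2884, 0.0595]
tool_rot: [[-0.135, 0.991, -0.003], [0.991, 0.135, 0.001], [0.002, -0.002, -1.0]]
contact_force: [-1.2, -0.1, 0.8]
finger_gap: 0.579
tcp in frame [-136.8 -296.2] yaw 97.73 [ 0.5   1.01 -0.14  1.48  0.19  0.66  0.41]
[ 535.4 -216.5  122.9  100.9    7.7] 43999 in frame [-136.3 -223. ] 0.0
[ 399.5 -378.3   69.1   33.8   48.3] 2396 in frame [-292.7 -365.2] 40.599999999999994
[ 474.3 -419.6   55.9   25.1   63.7] 1203 in frame [-224.1 -416.1] 56.0
[ 364.2 -236.9   44.1   10.3   79.6] 997 in frame [-308.7 -220.3] 71.89999999999999
```

```bash
python3 -m handwheel '[{"tx":0,"ty":0,"tz":25,"ax":0,"ay":0,"az":0,"fingers":0.42},{"tx":0,"ty":0,"tz":24,"ax":0,"ay":0,"az":0,"fingers":0.42},{"tx":0,"ty":0,"tz":0,"ax":0,"ay":0,"az":0,"fingers":0.42},{"tx":5,"ty":0,"tz":0,"ax":0,"ay":0,"az":0,"fingers":0.42},{"tx":5,"ty":0,"tz":0,"ax":0,"ay":0,"az":0,"fingers":0.42},{"tx":6,"ty":0,"tz":0,"ax":0,"ay":0,"az":0,"fingers":0.42},{"tx":8,"ty":0,"tz":0,"ax":0,"ay":0,"az":0,"fingers":0.42},{"tx":8,"ty":0,"tz":0,"ax":0,"ay":0,"az":0,"fingers":0.42},{"tx":8,"ty":0,"tz":0,"ax":0,"ay":0,"az":0,"fingers":0.42},{"tx":8,"ty":0,"tz":0,"ax":0,"ay":0,"az":0,"fingers":0.42}]'
python3 -m handwheel '[{"tx":8,"ty":0,"tz":0,"ax":0,"ay":0,"az":0,"fingers":0.42},{"tx":8,"ty":0,"tz":0,"ax":0,"ay":0,"az":0,"fingers":0.42},{"tx":8,"ty":0,"tz":0,"ax":0,"ay":0,"az":0,"fingers":0.42},{"tx":8,"ty":0,"tz":0,"ax":0,"ay":0,"az":0,"fingers":0.42},{"tx":8,"ty":0,"tz":0,"ax":0,"ay":0,"az":0,"fingers":0.42},{"tx":8,"ty":0,"tz":0,"ax":0,"ay":0,"az":0,"fingers":0.42},{"tx":5,"ty":0,"tz":0,"ax":0,"ay":0,"az":0,"fingers":0.42},{"tx":0,"ty":0,"tz":0,"ax":0,"ay":0,"az":0,"fingers":0.42}]'; python3 chk.py w8.png
```

```text
time_s: 12.63
tcp_pos: [0.538, -0.2409, 0.0116]
tool_rot: [[-0.134, 0.991, 0.0], [0.991, 0.134, -0.0], [-0.0, 0.0, -1.0]]
contact_force: [0.5, -1.8, 1.4]
finger_gap: 0.578
time_s: 13.3
tcp_pos: [0.5308, -0.1878, 0.0112]
tool_rot: [[-0.135, 0.991, -0.001], [0.991, 0.135, 0.001], [0.001, -0.0, -1.0]]
contact_force: [-0.2, -0.1, -0.1]
finger_gap: 0.579
tcp in frame [-137.1 -194.7] yaw 97.75 [ 0.33  1.04 -0.08  1.7   0.17  0.41  0.26]
[ 523.8 -137.2  123.3  123.3    7.7] 77869 in frame [-137.2 -142.9] 0.0
```

```bash
python3 -m handwheel '[{"tx":5,"ty":0,"tz":0,"ax":0,"ay":0,"az":0,"fingers":0.42},{"tx":8,"ty":0,"tz":0,"ax":0,"ay":0,"az":0,"fingers":0.42},{"tx":8,"ty":0,"tz":0,"ax":0,"ay":0,"az":0,"fingers":0.42},{"tx":8,"ty":0,"tz":0,"ax":0,"ay":0,"az":0,"fingers":0.42},{"tx":8,"ty":0,"tz":0,"ax":0,"ay":0,"az":0,"fingers":0.42},{"tx":8,"ty":0,"tz":0,"ax":0,"ay":0,"az":0,"fingers":0.42},{"tx":8,"ty":0,"tz":0,"ax":0,"ay":0,"az":0,"fingers":0.42},{"tx":8,"ty":0,"tz":0,"ax":0,"ay":0,"az":0,"fingers":0.42},{"tx":8,"ty":0,"tz":0,"ax":0,"ay":0,"az":0,"fingers":0.42},{"tx":8,"ty":0,"tz":0,"ax":0,"ay":0,"az":0,"fingers":0.42}]'
python3 -m handwheel '[{"tx":8,"ty":0,"tz":0,"ax":0,"ay":0,"az":0,"fingers":0.42},{"tx":8,"ty":0,"tz":0,"ax":0,"ay":0,"az":0,"fingers":0.42},{"tx":8,"ty":0,"tz":0,"ax":0,"ay":0,"az":0,"fingers":0.42},{"tx":7,"ty":0,"tz":0,"ax":0,"ay":0,"az":0,"fingers":0.42},{"tx":6,"ty":0,"tz":0,"ax":0,"ay":0,"az":0,"fingers":0.42},{"tx":4,"ty":0,"tz":0,"ax":0,"ay":0,"az":0,"fingers":0.42},{"tx":3,"ty":0,"tz":0,"ax":0,"ay":0,"az":0,"fingers":0.42},{"tx":0,"ty":0,"tz":0,"ax":0,"ay":0,"az":0,"fingers":0.42},{"tx":0,"ty":0,"tz":0,"ax":0,"ay":0,"az":0,"fingers":0.42}]'; python3 chk.py w9.png
```

```text
time_s: 14.18
tcp_pos: [0.5204, -0.1122, 0.0113]
tool_rot: [[-0.134, 0.991, -0.0], [0.991, 0.134, -0.0], [-0.0, -0.0, -1.0]]
contact_force: [0.6, -0.8, -1.1]
finger_gap: 0.581
time_s: 14.93
tcp_pos: [0.5147, -0.0695, 0.0113]
tool_rot: [[-0.134, 0.991, -0.0], [0.991, 0.134, -0.0], [-0.0, -0.0, -1.0]]
contact_force: [0.3, -0.4, 0.7]
finger_gap: 0.579
tcp in frame [-137.2  -74.7] yaw 97.68 [ 0.09  1.01 -0.03  1.86  0.1   0.27  0.11]
[508.2 -18.8 123.2 123.1  97.7] 77644 in frame [-136.8  -23.5] 90.0
[623.5 -40.4  73.3  17.    8.1] 5595 in frame [-25.4 -60.3] 0.39999999999999947
```

View pics/w9.png

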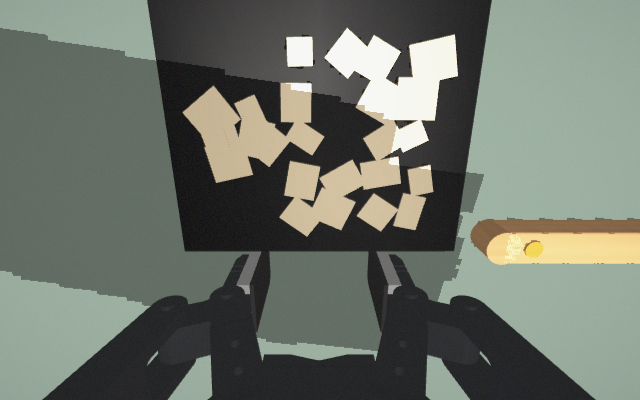

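Panel is aligned, 12 mm short across (rail end visible at (490,245)). Push 12 more, back off, lift, turn the tool back.

```bash
python3 -m handwheel '[{"tx":4,"ty":0,"tz":0,"ax":0,"ay":0,"az":0,"fingers":0.42},{"tx":4,"ty":0,"tz":0,"ax":0,"ay":0,"az":0,"fingers":0.42},{"tx":4,"ty":0,"tz":0,"ax":0,"ay":0,"az":0,"fingers":0.42},{"tx":0,"ty":0,"tz":0,"ax":0,"ay":0,"az":0,"fingers":0.42},{"tx":-8,"ty":0,"tz":0,"ax":0,"ay":0,"az":0,"fingers":0.42},{"tx":0,"ty":0,"tz":-35,"ax":0,"ay":0,"az":0,"fingers":0.42},{"tx":0,"ty":0,"tz":-35,"ax":0,"ay":0,"az":0,"fingers":0.42},{"tx":0,"ty":-20,"tz":-30,"ax":0,"ay":0,"az":0,"fingers":0.42},{"tx":30,"ty":-25,"tz":0,"ax":0,"ay":0,"az":0,"fingers":0.42},{"tx":30,"ty":-25,"tz":0,"ax":0,"ay":0,"az":0,"fingers":0.42}]'
python3 -m handwheel '[{"tx":0,"ty":0,"tz":0,"ax":0,"ay":0,"az":0.1208,"fingers":0.42},{"tx":0,"ty":0,"tz":0,"ax":0,"ay":0,"az":0.1208,"fingers":0.42},{"tx":0,"ty":0,"tz":0,"ax":0,"ay":0,"az":0.1208,"fingers":0.42},{"tx":0,"ty":0,"tz":0,"ax":0,"ay":0,"az":0.1208,"fingers":0.42},{"tx":0,"ty":0,"tz":0,"ax":0,"ay":0,"az":0.1208,"fingers":0.42},{"tx":0,"ty":0,"tz":0,"ax":0,"ay":0,"az":0.1208,"fingers":0.42},{"tx":0,"ty":0,"tz":0,"ax":0,"ay":0,"az":0.1208,"fingers":0.42},{"tx":0,"ty":0,"tz":0,"ax":0,"ay":0,"az":0.1208,"fingers":0.42},{"tx":0,"ty":0,"tz":0,"ax":0,"ay":0,"az":0.1208,"fingers":0.42},{"tx":0,"ty":0,"tz":0,"ax":0,"ay":0,"az":0.1208,"fingers":0.42}]'
python3 -m handwheel '[{"tx":0,"ty":0,"tz":0,"ax":0,"ay":0,"az":0.1208,"fingers":0.42},{"tx":0,"ty":0,"tz":0,"ax":0,"ay":0,"az":0.1208,"fingers":0.42},{"tx":0,"ty":0,"tz":0,"ax":0,"ay":0,"az":0.1208,"fingers":0.42},{"tx":0,"ty":0,"tz":0,"ax":0,"ay":0,"az":0,"fingers":0.42},{"tx":0,"ty":0,"tz":0,"ax":0,"ay":0,"az":0,"fingers":0.42}]'; python3 chk.py w10.png
```

```text
time_s: 15.82
tcp_pos: [0.4365, -0.0166, 0.1127]
tool_rot: [[-0.13, 0.991, 0.003], [0.991, 0.13, -0.0], [-0.001, 0.003, -1.0]]
contact_force: [0.9, 2.1, -2.3]
finger_gap: 0.585
time_s: 16.65
tcp_pos: [0.4369, -0.0159, 0.1114]
tool_rot: [[0.882, 0.471, 0.0], [0.471, -0.882, 0.0], [0.0, 0.0, -1.0]]
contact_force: [0.4, 0.7, -0.2]
finger_gap: 0.578
time_s: 17.07
tcp_pos: [0.4368, -0.0157, 0.1113]
tool_rot: [[0.99, 0.138, -0.0], [0.138, -0.99, -0.0], [-0.0, 0.0, -1.0]]
contact_force: [0.1, 0.3, -1.1]
finger_gap: 0.58
tcp in frame [-207.1  -10.8] yaw 7.97 [-0.18  0.79  0.26  2.12 -0.64  0.31 -0.82]
[505.1   5.3 122.4 100.7   7.6] 26187 in frame [-136.6    0.8] -0.10000000000000053
```

```bash
python3 -m handwheel '[{"tx":-11,"ty":-11,"tz":0,"ax":0,"ay":0,"az":0.005,"fingers":0.42},{"tx":0,"ty":0,"tz":25,"ax":0,"ay":0,"az":0,"fingers":0.42},{"tx":0,"ty":0,"tz":25,"ax":0,"ay":0,"az":0,"fingers":0.42},{"tx":0,"ty":0,"tz":20,"ax":0,"ay":0,"az":0,"fingers":0.42},{"tx":0,"ty":0,"tz":0,"ax":0,"ay":0,"az":0,"fingers":0.42},{"tx":0,"ty":0,"tz":0,"ax":0,"ay":0,"az":0,"fingers":0.42}]'; python3 chk.py w11.png
```

```text
time_s: 17.62
tcp_pos: [0.424, -0.0062, 0.0413]
tool_rot: [[0.991, 0.131, -0.001], [0.131, -0.991, 0.001], [-0.001, -0.001, -1.0]]
contact_force: [0.1, -0.7, 1.3]
finger_gap: 0.585
tcp in frame [-218.1    0.3] yaw 7.51 [-0.08  0.92  0.04  2.19 -0.73  0.04 -0.77]
[493.2   3.5 100.9  99.   97.6] 43455 in frame [-148.7    0.6] 89.89999999999999
[ 354.3 -209.3   40.5   10.1  -37.2] 1157 in frame [-314.8 -191.6] -44.900000000000006
```

```bash
python3 -m handwheel '[{"tx":0,"ty":0,"tz":12,"ax":0,"ay":0,"az":-0.003,"fingers":0.42},{"tx":0,"ty":0,"tz":0,"ax":0,"ay":0,"az":0,"fingers":0.42},{"tx":0,"ty":0,"tz":0,"ax":0,"ay":0,"az":0,"fingers":0.42}]'; python3 -c "
from h import *
o=r.get_obs();print(o['tcp_pos'],o['joint_positions'].round(3))"
```

```text
time_s: 17.92
tcp_pos: [0.4245, -0.0059, 0.0302]
tool_rot: [[0.991, 0.133, 0.0], [0.133, -0.991, 0.0], [0.0, -0.0, -1.0]]
contact_force: [-0.3, -0.7, 0.9]
finger_gap: 0.582
[ 0.42453507 -0.00589487  0.03015087] [-0.064  0.945  0.004  2.192 -0.741  0.005 -0.757]
```

Joint 6 is near its lower limit (0.005), so I'll tilt the tool 0.2 rad (tips towards the base) before going lower.

```bash
python3 -m handwheel '[{"tx":0,"ty":0,"tz":0,"ax":0,"ay":-0.05,"az":0,"fingers":0.42},{"tx":0,"ty":0,"tz":0,"ax":0,"ay":-0.1,"az":0,"fingers":0.42},{"tx":0,"ty":0,"tz":0,"ax":0,"ay":-0.05,"az":0,"fingers":0.42},{"tx":0,"ty":0,"tz":0,"ax":0,"ay":0,"az":0,"fingers":0.42}]'; python3 -c "
from h import *
o=r.get_obs();print(o['tcp_pos'],o['joint_positions'].round(3))"
```

```text
time_s: 18.25
tcp_pos: [0.4254, -0.0049, 0.0291]
tool_rot: [[0.975, 0.135, -0.175], [0.133, -0.991, -0.023], [-0.176, -0.001, -0.984]]
contact_force: [1.1, 0.9, -0.5]
finger_gap: 0.582
[ 0.42540371 -0.00490725  0.02907711] [-0.247  1.004  0.326  2.015 -0.682  0.417 -0.815]
```

```bash
python3 -m handwheel '[{"tx":2.6,"ty":0,"tz":13.5,"ax":0,"ay":0,"az":0,"fingers":0.42},{"tx":0,"ty":0,"tz":0,"ax":0,"ay":0,"az":0,"fingers":0.42},{"tx":5,"ty":0,"tz":-0.9,"ax":0,"ay":0,"az":0,"fingers":0.42},{"tx":5,"ty":0,"tz":-0.9,"ax":0,"ay":0,"az":0,"fingers":0.42},{"tx":6,"ty":0,"tz":-1.1,"ax":0,"ay":0,"az":0,"fingers":0.42},{"tx":6,"ty":0,"tz":-1.1,"ax":0,"ay":0,"az":0,"fingers":0.42},{"tx":6,"ty":0,"tz":-1.1,"ax":0,"ay":0,"az":0,"fingers":0.42},{"tx":0,"ty":0,"tz":0,"ax":0,"ay":0,"az":0,"fingers":0.42},{"tx":0,"ty":0,"tz":0,"ax":0,"ay":0,"az":0,"fingers":0.42}]'; python3 chk.py w12.png
```

```text
time_s: 19.0
tcp_pos: [0.453, -0.0019, 0.0146]
tool_rot: [[0.976, 0.132, -0.173], [0.131, -0.991, -0.022], [-0.175, -0.001, -0.985]]
contact_force: [-0.8, -0.3, -0.6]
finger_gap: 0.58
tcp in frame [-189.5    0.7] yaw 7.62 [-0.26  1.05  0.35  1.92 -0.67  0.48 -0.85]
[501.3   4.9 121.7 101.1   7.5] 68241 in frame [-140.4    0.9] -0.20000000000000018
```

View pics/w12.png

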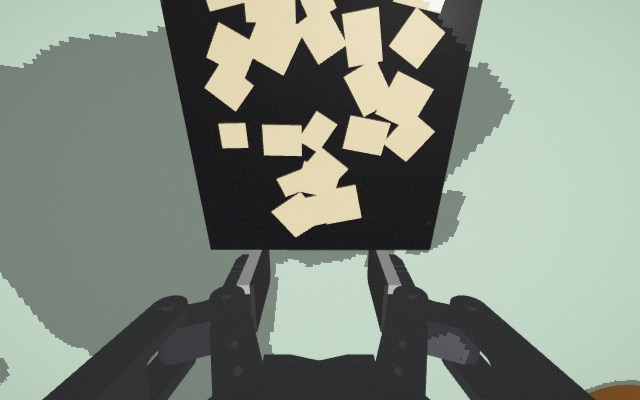

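Panel is square and centred (y about +0.9 mm, -0.2°) with its front at the mouth. Continue the push in.

```bash
python3 -m handwheel '[{"tx":4,"ty":0,"tz":-0.7,"ax":0,"ay":0,"az":0,"fingers":0.42},{"tx":6,"ty":0,"tz":-1.1,"ax":0,"ay":0,"az":0,"fingers":0.42},{"tx":6,"ty":0,"tz":-1.1,"ax":0,"ay":0,"az":0,"fingers":0.42},{"tx":6,"ty":0,"tz":-1.1,"ax":0,"ay":0,"az":0,"fingers":0.42},{"tx":6,"ty":0,"tz":-1.1,"ax":0,"ay":0,"az":0,"fingers":0.42},{"tx":6,"ty":0,"tz":-1.1,"ax":0,"ay":0,"az":0,"fingers":0.42}]'; python3 -m handwheel '[{"tx":6,"ty":0,"tz":-1.1,"ax":0,"ay":0,"az":0,"fingers":0.42},{"tx":6,"ty":0,"tz":-1.1,"ax":0,"ay":0,"az":0,"fingers":0.42},{"tx":6,"ty":0,"tz":-1.1,"ax":0,"ay":0,"az":0,"fingers":0.42},{"tx":6,"ty":0,"tz":-1.1,"ax":0,"ay":0,"az":0,"fingers":0.42},{"tx":6,"ty":0,"tz":-1.1,"ax":0,"ay":0,"az":0,"fingers":0.42},{"tx":6,"ty":0,"tz":-1.1,"ax":0,"ay":0,"az":0,"fingers":0.42}]'; python3 chk.py w13.png
```

```text
time_s: 19.55
tcp_pos: [0.4875, 0.0028, 0.0147]
tool_rot: [[0.976, 0.132, -0.174], [0.13, -0.991, -0.022], [-0.175, -0.002, -0.984]]
contact_force: [-0.7, 0.1, -0.1]
finger_gap: 0.583
time_s: 20.05
tcp_pos: [0.5237, 0.0076, 0.0149]
tool_rot: [[0.976, 0.132, -0.174], [0.13, -0.991, -0.022], [-0.175, -0.002, -0.984]]
contact_force: [0.0, 0.6, 0.4]
finger_gap: 0.58
tcp in frame [-116.9    0.6] yaw 7.63 [-0.29  1.11  0.44  1.66 -0.61  0.7  -0.96]
[572.5  14.1 139.3 121.3  97.5] 84482 in frame [-68.7   0.5] 89.8
```

```bash
python3 -m handwheel '[{"tx":6,"ty":0,"tz":-1.1,"ax":0,"ay":0,"az":0,"fingers":0.42},{"tx":6,"ty":0,"tz":-1.1,"ax":0,"ay":0,"az":0,"fingers":0.42},{"tx":6,"ty":0,"tz":-1.1,"ax":0,"ay":0,"az":0,"fingers":0.42},{"tx":6,"ty":0,"tz":-1.1,"ax":0,"ay":0,"az":0,"fingers":0.42},{"tx":5,"ty":0,"tz":-0.9,"ax":0,"ay":0,"az":0,"fingers":0.42},{"tx":4,"ty":0,"tz":-0.7,"ax":0,"ay":0,"az":0,"fingers":0.42}]'; python3 -m handwheel '[{"tx":2,"ty":0,"tz":-0.4,"ax":0,"ay":0,"az":0,"fingers":0.42},{"tx":2,"ty":0,"tz":-0.4,"ax":0,"ay":0,"az":0,"fingers":0.42},{"tx":0,"ty":0,"tz":0,"ax":0,"ay":0,"az":0,"fingers":0.42}]';  python3 chk.py w14.png
```

```text
time_s: 20.6
tcp_pos: [0.5569, 0.012, 0.015]
tool_rot: [[0.976, 0.132, -0.174], [0.13, -0.991, -0.022], [-0.175, -0.002, -0.984]]
contact_force: [-2.0, 0.0, 0.5]
finger_gap: 0.579
time_s: 20.85
tcp_pos: [0.5607, 0.0124, 0.0151]
tool_rot: [[0.976, 0.132, -0.174], [0.13, -0.991, -0.022], [-0.175, -0.002, -0.985]]
contact_force: [0.4, 0.3, 0.1]
finger_gap: 0.578
tcp in frame [-80.8   0.4] yaw 7.6 [-0.3   1.15  0.47  1.52 -0.59  0.81 -1.01]
[609.4  19.1 139.3 121.5  97.6] 91044 in frame [-31.4   0.5] 89.89999999999999
```

View pics/w14.png

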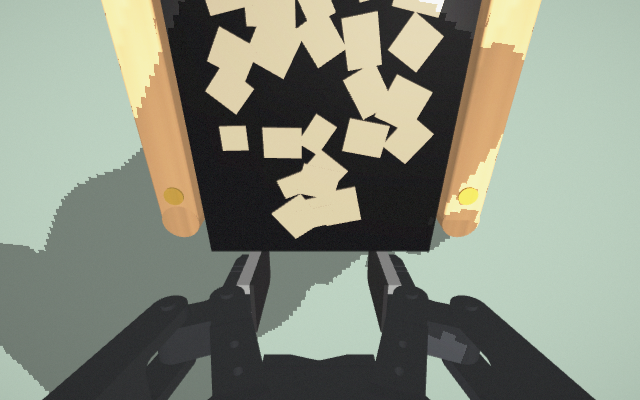

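The panel is in, with its near edge (row 250) standing about 7 mm short of the rail ends (row 237). Finish in small steps, watching the force.

```bash
python3 -m handwheel '[{"tx":2,"ty":0,"tz":-0.4,"ax":0,"ay":0,"az":0,"fingers":0.42},{"tx":2,"ty":0,"tz":-0.4,"ax":0,"ay":0,"az":0,"fingers":0.42},{"tx":0,"ty":0,"tz":0,"ax":0,"ay":0,"az":0,"fingers":0.42}]'; python3 -m handwheel '[{"tx":1.5,"ty":0,"tz":-0.3,"ax":0,"ay":0,"az":0,"fingers":0.42},{"tx":0,"ty":0,"tz":0,"ax":0,"ay":0,"az":0,"fingers":0.42}]';python3 -m handwheel '[{"tx":1.5,"ty":0,"tz":-0.3,"ax":0,"ay":0,"az":0,"fingers":0.42},{"tx":0,"ty":0,"tz":0,"ax":0,"ay":0,"az":0,"fingers":0.42}]'; python3 -m handwheel '[{"tx":1.5,"ty":0,"tz":-0.3,"ax":0,"ay":0,"az":0,"fingers":0.42},{"tx":0,"ty":0,"tz":0,"ax":0,"ay":0,"az":0,"fingers":0.42}]'
```

```text
time_s: 21.15
tcp_pos: [0.5648, 0.013, 0.0152]
tool_rot: [[0.976, 0.132, -0.174], [0.13, -0.991, -0.022], [-0.175, -0.002, -0.985]]
contact_force: [0.4, -0.4, -0.3]
finger_gap: 0.578
time_s: 21.32
tcp_pos: [0.5661, 0.0132, 0.0152]
tool_rot: [[0.976, 0.132, -0.174], [0.13, -0.991, -0.022], [-0.175, -0.002, -0.984]]
contact_force: [0.4, -0.6, 1.1]
finger_gap: 0.584
time_s: 21.48
tcp_pos: [0.5677, 0.0134, 0.0152]
tool_rot: [[0.976, 0.132, -0.174], [0.13, -0.991, -0.022], [-0.175, -0.002, -0.985]]
contact_force: [-0.1, -0.5, 0.3]
finger_gap: 0.579
time_s: 21.65
tcp_pos: [0.5689, 0.0135, 0.0152]
tool_rot: [[0.976, 0.132, -0.175], [0.13, -0.991, -0.022], [-0.176, -0.002, -0.984]]
contact_force: [-1.9, -0.3, 0.6]
finger_gap: 0.579
```

```bash
python3 -m handwheel '[{"tx":1,"ty":0,"tz":-0.2,"ax":0,"ay":0,"az":0,"fingers":0.42},{"tx":0,"ty":0,"tz":0,"ax":0,"ay":0,"az":0,"fingers":0.42}]'; python3 -m handwheel '[{"tx":1,"ty":0,"tz":-0.2,"ax":0,"ay":0,"az":0,"fingers":0.42},{"tx":0,"ty":0,"tz":0,"ax":0,"ay":0,"az":0,"fingers":0.42}]'
```

```text
time_s: 21.82
tcp_pos: [0.5691, 0.0135, 0.0152]
tool_rot: [[0.975, 0.132, -0.176], [0.13, -0.991, -0.022], [-0.178, -0.002, -0.984]]
contact_force: [-7.4, -1.3, 1.5]
finger_gap: 0.582
time_s: 21.98
tcp_pos: [0.5693, 0.0135, 0.0151]
tool_rot: [[0.975, 0.132, -0.179], [0.13, -0.991, -0.022], [-0.18, -0.002, -0.984]]
contact_force: [-13.1, -0.9, 4.6]
finger_gap: 0.582
```

Force rises against the back rail while the TCP stays put, so the panel is home. Back off, lift, and check from above.

```bash
python3 -m handwheel '[{"tx":-5,"ty":0,"tz":0.9,"ax":0,"ay":0,"az":0,"fingers":0.42},{"tx":-10,"ty":0,"tz":1.8,"ax":0,"ay":0,"az":0,"fingers":0.42},{"tx":-5,"ty":0,"tz":-25,"ax":0,"ay":0,"az":0,"fingers":0.42},{"tx":-5,"ty":0,"tz":-35,"ax":0,"ay":0.05,"az":0,"fingers":0.42},{"tx":-5,"ty":0,"tz":-35,"ax":0,"ay":0.1,"az":0,"fingers":0.42},{"tx":-5,"ty":0,"tz":-35,"ax":0,"ay":0.03,"az":0,"fingers":0.42},{"tx":0,"ty":0,"tz":-30,"ax":0,"ay":0,"az":0,"fingers":0.42},{"tx":0,"ty":0,"tz":0,"ax":0,"ay":0,"az":0,"fingers":0.42},{"tx":0,"ty":0,"tz":0,"ax":0,"ay":0,"az":0,"fingers":0.42}]'
python3 - <<'E'
from h import *
c=cam('wrist','w15.png');W=cloud(c);Z=W[...,2];hsv=cv2.cvtColor(c['img'],cv2.COLOR_RGB2HSV).astype(int)
a=np.radians(7.7);F=np.array([[np.cos(a),-np.sin(a)],[np.sin(a),np.cos(a)]])
q=(W[...,:2]*1000-[640.6,22.8])@F
near=(abs(q[...,0])<90)&(abs(q[...,1])<80)&(Z>.010)&(Z<.023)
wood=near&(hsv[...,0]<25)&(hsv[...,1]>70)&(hsv[...,2]>90)
k=near&(abs(q[...,0])<70)&(hsv[...,2]<70)
d=cv2.morphologyEx(k.astype(np.uint8),cv2.MORPH_CLOSE,np.ones((5,5)))>0
for n,m in(('frame',comp(wood)[0]),('panel',comp(d)[0])):
    m=m&~np.isnan(Z);print(n,rectpts(W[m]),'extent in frame',q[m].min(0).round(1),q[m].max(0).round(1),np.median(Z[m]).round(4))
c=cam('scene');W=cloud(c);Z=W[...,2]
for n,(x,y,z0,z1) in dict(stone=(.649,.227,.03,.046),other=(.657,.310,.026,.042),a=(.460,.395,.01,.022),c=(.460,-.410,.01,.022),).items():
    m=(abs(W[...,0]-x)<.09)&(abs(W[...,1]-y)<.09)&(Z>z0)&(Z<z1)
    for k in comp(m,60)[:2]: print(n,rectpts(W[k]))
E
```

```text
time_s: 22.73
tcp_pos: [0.5526, 0.0112, 0.1781]
tool_rot: [[0.991, 0.132, 0.007], [0.132, -0.991, 0.003], [0.007, -0.002, -1.0]]
contact_force: [-0.6, 0.5, -1.7]
finger_gap: 0.579
frame [642.8  23.2 138.4 126.4  97.6] extent in frame [-61.  -69.1] [65.5 69.4] 0.0166
panel [640.5  23.  122.1  99.9   7.5] extent in frame [-61.2 -49.6] [61.  50.4] 0.0167
stone [648.3 227.1  92.9  41.   -2.7]
stone [656.2 303.4  90.   29.3  -3.4]
other [656.7 310.4  91.1  40.7  -7.6]
other [649.6 234.3  90.7  27.4  -1.4]
a [459.1 395.3 112.1 102.5  -0.9]
c [ 460.9 -409.6  147.9   99.7    9.1]
```

View pics/w15.png

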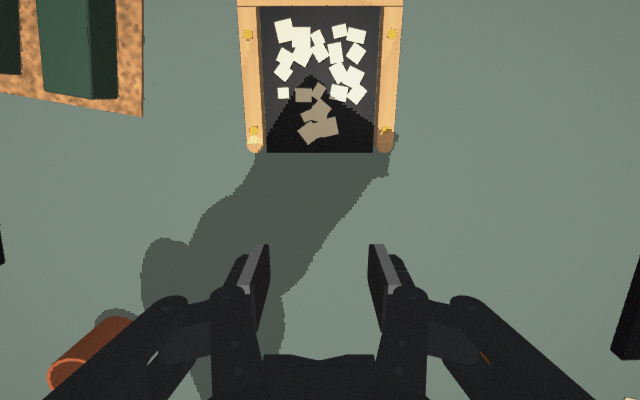

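Panel is seated: its near edge (row 152) is flush with the rail ends, centred between the rails. It spans -61.2 to 61.0 in frame x. Hand in.

```bash
python3 -c "
from bench import r
print(r.sign_off())"
```

```text
the job is handed in; nothing more can be done
None
```

I moved the stone onto the free half of the cork mat, let go of it, and then slid the 122 mm panel fully into the frame. The job is handed in; sign-off reports no verdict.

- **Stone:** it lies flat on the mat at about (649, 227) mm, top at 0.0396 m.
- **Panel:** I only pushed panel_b along the table: back towards the robot, sideways to the frame, then in. The force rose to about 13 N against the back rail with no further travel. From above, its centre measured within about 0.5 mm of the frame's centre, turned about 0.2°, with its near edge flush with the rail ends.
- **Everything else:** the other stone and the other two panels measured where they started, within about 2 mm. I did not re-measure the jar, cup, bowl, tin, brush, spatula or dish, but no contact with them was planned or noticed. The robot was clear of everything when I handed in, at about 23 s of the 72 s allowed.
- **What went off plan:**
  - The first move call was refused because every key is required in a row.
  - Joint 6 came close to its lower limit (0.005 rad) before the last push, so I tilted the tool about 0.2 rad for it.
  - While closing on the stone I saw about 8 N of upward force and a 1–2 mm rise of the hand, with no visible effect.

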